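# Find where the station's sliding cover binds

## Task

The sliding cover of the ingredient station binds somewhere in its guide. Slide it gently from where it stands towards the red marker and on, so that its blue tab carries the marker along, until you clearly feel the tight spot, and rest there a moment without forcing it. Then back the cover off about two centimetres and let go, so that the marker is left showing the tight spot; do not touch the marker with the gripper, and leave the things around the station alone.

Things in the scene. Friction and masses are not known exactly. Their poses are not given: they have to be found in the camera images.
- station: Steel countertop ingredient station, an open box with three pans, fixed to the counter; 240 mm deep (x), 460 mm long (y), 106 mm high. Origin under its centre, z up. The cover slides along its y axis: towards -y is the closing direction, in which the search is made.
- rail: Closed guide channel along the station's far (+x) side, 28 x 460 x 30 mm; origin at its centre, 124 mm in +x and 101 mm up from the station's. The tight spot, a dent, is hidden inside: met after 60 to 170 mm of travel, beyond the marker's start. There resistance rises springily, 1.5 N per mm on top of the drag; 4 N above drag is clearly felt, over 18 N damages it.
- lid: Sliding cover, 0.6 kg give or take, an aluminium plate 214 mm (x) by 180 mm (y) by 6 mm on top of the station; origin at the centre of its underside, axes as the station's. It can only slide along the station's y. Normal drag is about 2 N everywhere, plus about 1 N while it pushes the marker. It stays where it is left.
- lid_handle (a point): Middle of the black upright handle fin at the centre of the cover: 90 mm long along x, 14 mm thick along y, its top 18 mm above this point; the cover's plate lies 20 mm below this point and a flat black foot, 110 by 34 mm, 17 mm below it.
- lid_tab (a point): Middle of the leading (-y) face of the cover's blue tab, which reaches over the guide channel; the face is 50 mm wide and 20 mm high. It lies 124 mm in +x and 90 mm in -y from the handle. Axes as the station's.
- marker: Red marker block 36 mm (x) by 16 mm (y) by 28 mm high that rides on top of the guide channel, ahead (-y) of the blue tab. It slides only along the station's y, with about 1 N of friction, and stays where it is left. Origin under its centre.
- marker_face (a point): Middle of the marker's +y face, the one that the blue tab pushes on. Axes as the station's. When the tab touches it, the two face points coincide in y.
- jar: Loose glass jar with a red cap, 60 mm across and 100 mm high, off one end of the station; origin under its centre. To be left alone.
- cup: Loose white mug, 76 mm across and 85 mm high, off an end of the station; origin under its centre. To be left alone.
- tray: Loose small green tray, 60 mm (x) by 110 mm (y) by 18 mm, beyond the station; origin under its centre. To be left alone.

How it is judged:
By the outcome, as a careful person would: the job done as asked, in the order asked, and still so for the second after the job is handed in, with the robot touching nothing.
It also fails if it takes over 62 s, if anything falls off the work surface, if the arm or the gripper's body presses on something with over 40 N, if the wrist force passes 120 N, or if a joint passes its speed limit or range.

## Robot

A 6-joint arm with a two-finger parallel gripper is mounted at the origin on the work surface. World frame = base frame: x ahead of the robot, y to its left, z up, the work surface at z = 0. Lengths are in m, angles in rad, forces in N, time in s.
With the tool pointing down it reaches from about 0.25 to 0.725 m from the base axis. Payload 9.7 kg.
Tool frame: the origin (TCP) lies at the very end of the fingers, on their centre line; the grasp point (between the pads) lies 19 mm behind it; z points along the fingers, y is the direction in which the jaws open and shut (so a half turn about z gives the same grasp; the last joint's range is limited). The gripper opens to 85 mm and grips with 20 to 120 N. Pads are 22 mm wide; open, the fingers measure 114 mm over their backs; the gripper's body (76 mm by 85 mm) begins 54 mm behind the grasp point. The pads swing forward as they close: fully open they stand 13 mm farther back than shut.
Start: joints at [-1.335, 0.087, 0.176, 1.66, 0, 1.571], TCP at [0.128, -0.535, 0.231] pointing down, gripper open.
Joint ranges: [-3.13, 3.13], [-0.85, 1.81], [-1.15, 1.24], [-2.2, 2.28], [-1.44, 1.52], [-3.14, 3.14]. Speed limits (rad/s): [2.22, 2.22, 2.57, 3.14, 3.14, 3.14].

## Interface

Orientations are given as a 3x3 rotation matrix whose columns are the frame's x, y, z axes.
In Python, from rig import sensors, viewer, job, spotter gives the robot as it stands.
- The arm moves only by the tool jog_arm, never from a script. Its arguments are lists of equal length, an entry for each row: "delta_pos": the shift along the world's x, y, z in mm, a list of three; "rotation": the turn, a rotation vector about the world's x, y, z in rad, a list of three; "grip": the closure, from 0 (fully open) to 1 (shut). In form: {"delta_pos": [[x, y, z], ...], "rotation": [[wx, wy, wz], ...], "grip": [grip, ...]}. A call has 1 to 10 rows; each row is the pose to reach, as a shift and turn from the pose commanded when the call began; what a row does not reach only later rows make up. A row lasts 1/8 s, in which the tool goes at most 62.5 mm and 10.7 degrees, less where a joint would pass 70% of its speed; a pose out of reach is approached as far as the arm can. A call with a gripper value outside its range is refused whole. The fingers move at their own pace and stop on an object; "grip_force" is the grip in N (left out, the last holds). Time passes only in rows, so rows that repeat a pose let the fingers close. It gives the time, the measured TCP pose, the force and the opening at its end, in the units of the state.
- sensors.state(): the state, without advancing time (a new reading comes with each control period).
- viewer.get_image(name): name is "scene" or "top" or "wrist"; returns the picture (480x640x3 uint8, red, green, blue); there is no depth.
- viewer.get_calibration(name): a dict with "fovy" (degrees; the focal length in pixels is half the picture's height over the tangent of half this angle, whatever the lens; pixels are square), "cx", "cy" (the principal point, pixels), "k1" (the pictures are not rectified: a ray, as slopes to the right and down, at radius r is drawn at 1 + k1 r^2 times it, then the intrinsics apply), "rvec" (rotation vector, rad) and "tvec" (3), from world to camera coordinates, as OpenCV has them. Camera axes: x right, y down, z forward; pixel columns grow to the right and rows downward; lengths in m; the calibration is good to about 2 mm. A picture is of the moment at which its call begins: read the wrist's pose just before it. get_calibration takes no time and is no camera call; for the wrist camera it gives the pose at the moment of the call.
- job.sign_off(): hands the job in, once; it reports no verdict.
Trained networks look in the newest picture that a camera, given by its name, has taken for a name from the list of things; names that differ only in an ending like _2 or _b are one class to them, and where a whole thing is asked for, a point or a joint stands for the part that bears it (a point fixed in the world has none). Each returns a list of dicts, best first, with "score" (0 to 1); they miss things now and then, are a little off and sometimes report something else, mostly with a low value. They report only what shows in the picture. A call takes as long as a camera call.
- spotter.spot_in(target, camera): "bbox" ([left, top, right, bottom] in pixels, round what is visible of it).
- spotter.tip_of(target, camera): "uv" ([column, row] in pixels: a listed point, or the origin of a listed thing).
The state is a dict: "time_s": time; "joint_positions": joint angles; "joint_vel": joint speeds; "joint_efforts": joint torques, N m; "tcp_pos": TCP position; "tcp_rot": TCP orientation; "ft_force": force on the tool from outside, world axes, zero at the start; "ft_torque": the same for the moment, N m; "finger_gap": finger opening in m.
Only numpy, scipy, OpenCV 4.12 (cv2) and the standard library are available. Lean on these libraries where they do the work, as an engineer would, in place of code of your own. Each camera call takes 0.05 s, during which the arm holds its last target. There are 200 camera calls.

## Working session

There is one attempt and no reset: what is moved stays moved. The work goes in short steps, Python scripts to look and compute and a tool call to move; the robot and the scene stay as the last step left them, time stands still between calls to the robot, and variables do not carry over. Pictures are saved under pics/ and viewed, about 8 in all and at most 12, crops included, and the job is handed in when it is done.

Besides the shell and the picture viewer there is one more tool, called as name(argument=value, ...) on one line, values as JSON. jog_arm: Moves the arm, as the interface text tells. Its arguments: {"type":"object","properties":{"delta_pos":{"type":"array"},"rotation":{"type":"array"},"grip":{"type":"array"},"grip_force":{"type":"number"}},"required":["delta_pos","rotation","grip"]}

```bash
mkdir -p pics
cat > h.py <<'E'
import numpy as np, cv2
from rig import sensors, viewer, job, spotter
def ray(cam,uv):
    c=viewer.get_calibration(cam); f=240/np.tan(np.radians(c['fovy'])/2)
    p=np.array([(uv[0]-c['cx'])/f,(uv[1]-c['cy'])/f]); q=p.copy()
    for _ in range(20): q=p/(1+c['k1']*(q@q))
    R=cv2.Rodrigues(np.array(c['rvec'],float))[0]
    return -R.T@np.array(c['tvec']).ravel(), R.T@np.array([q[0],q[1],1])
def at_z(cam,uv,z):
    o,d=ray(cam,uv); return o+d*(z-o[2])/d[2]
def tri(rs):
    A=0;b=0
    for o,d in rs:
        d=d/np.linalg.norm(d);P=np.eye(3)-np.outer(d,d);A=A+P;b=b+P@o
    return np.linalg.solve(A,b)
def snap(cam,name=None):
    im=viewer.get_image(cam)
    if name: cv2.imwrite(f'pics/{name}.png',cv2.cvtColor(np.asarray(im),cv2.COLOR_RGB2BGR))
    return im
E
python3 - <<'E'
from h import *
np.set_printoptions(precision=4,suppress=True)
s=sensors.state();print(s)
for c in('scene','top'):
    snap(c,c)
    for t in('station','rail','lid_handle','lid_tab','marker_face','marker','lid','jar','cup'):
        r=spotter.tip_of(t,c)
        print(c,t,[(np.round(x['uv'],1),round(x['score'],2)) for x in r[:2]], at_z(c,r[0]['uv'],{'lid_handle':.13,'rail':.101,'lid':.106,'lid_tab':.13,'marker_face':.13,'marker':.116}.get(t,0)) if r else '')
E
```

```text
{'time_s': 0.0, 'joint_positions': array([-1.335 ,  0.0875,  0.1751,  1.6598,  0.    ,  1.5708]), 'joint_vel': array([ 0.0006, -0.    , -0.0009, -0.0002, -0.0006, -0.0001]), 'joint_efforts': array([ -0.0005, -52.0385,  46.4804,   0.0161,  -0.0001,  -0.    ]), 'tcp_pos': array([ 0.1284, -0.5345,  0.2306]), 'tcp_rot': array([[ 0.9723,  0.2337, -0.0003],
       [ 0.2337, -0.9723,  0.0014],
       [ 0.    , -0.0014, -1.    ]]), 'ft_force': array([-0.2026,  0.1407, -0.2167]), 'ft_torque': array([ 0.0072,  0.0608, -0.0082]), 'finger_gap': 0.08541768743162063}
scene station [(array([344.4, 239.1]), 0.92), (array([310.9, 245.4]), 0.16)] [0.5015 0.0636 0.    ]
scene rail [(array([329. , 253.8]), 0.97)] [0.6261 0.0228 0.101 ]
scene lid_handle [(array([312.4, 247.4]), 0.74), (array([395.6, 218.3]), 0.63)] [ 0.6308 -0.0154  0.13  ]
scene lid_tab [(array([347.8, 252.9]), 0.89), (array([329.1, 252.1]), 0.27)] [0.6443 0.0646 0.13  ]
scene marker_face [(array([316.7, 246. ]), 0.67)] [ 0.6265 -0.0057  0.13  ]
scene marker [(array([312. , 244.8]), 0.57)] [ 0.6125 -0.0168  0.116 ]
scene lid [(array([39
[... 169 characters left out ...]
5.6]), 0.81)] [0.608  0.3653 0.    ]
top station [(array([299.4, 254.1]), 0.82)] [0.509  0.0628 0.    ]
top rail [(array([316.1, 199. ]), 0.64)] [0.6266 0.0283 0.101 ]
top lid_handle [(array([241.7, 242.8]), 0.69)] [0.5304 0.1778 0.13  ]
top lid_tab [(array([299.2, 189.7]), 0.74)] [0.6419 0.0635 0.13  ]
top marker_face [(array([330.6, 205.2]), 0.64)] [ 0.6117 -0.0015  0.13  ]
top marker [(array([333.5, 204.7]), 0.66), (array([169.9, 205.7]), 0.16)] [ 0.6142 -0.008   0.116 ]
top lid [(array([239.9, 237.3]), 0.72)] [0.542  0.1852 0.106 ]
top jar [(array([441.2, 284.4]), 0.94)] [ 0.446  -0.2675  0.    ]
top cup [(array([172.8, 203.5]), 0.56), (array([337.7, 204.6]), 0.5)] [0.6184 0.359  0.    ]
```

View pics/top.png

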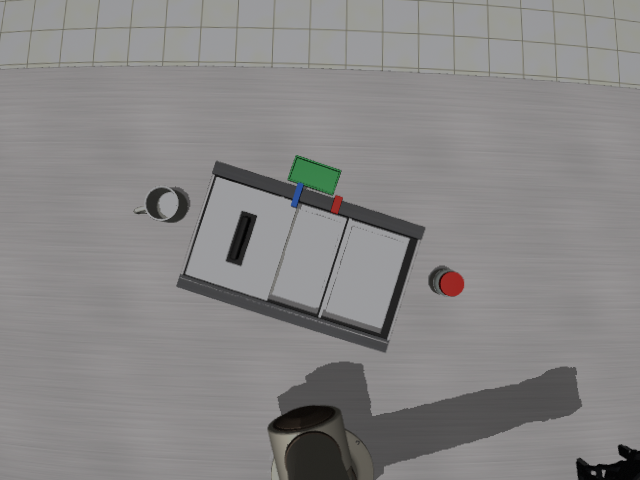

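View pics/scene.png

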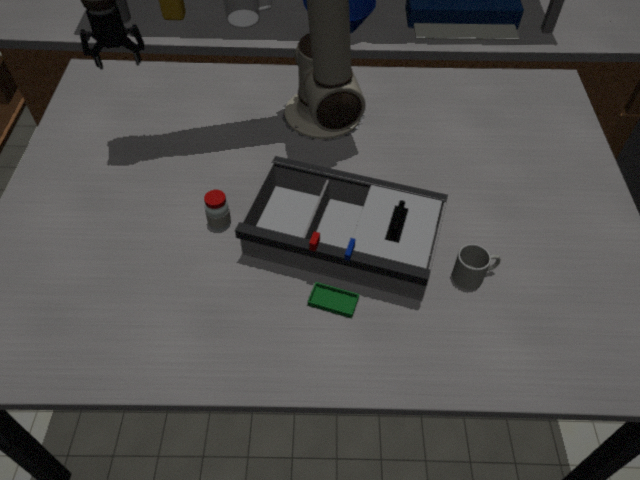

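Top view: station yawed ~-17°; handle fin ends near (249,213) and (234,264), blue tab (298,195), red marker (337,205), rail far edge (216,162)–(424,228). Scene view agrees: jar off the -y end, cup off the +y end.

Run:
```python
from h import *
np.set_printoptions(precision=4,suppress=True)
im=snap('top');
a=at_z('top',(216,162),.116);b=at_z('top',(424,228),.116);d=a-b
print(a,b,np.linalg.norm(d),'yaw',np.degrees(np.arctan2(-d[0],d[1])))
a=at_z('top',(249,212),.149);b=at_z('top',(234,265),.149);print('fin',a,b,np.linalg.norm(a-b),(a+b)/2,np.degrees(np.arctan2((a-b)[1],(a-b)[0])))
print('tab',at_z('top',(301,196),.126),'mark',at_z('top',(334,204),.13))
# black handle centroid
g=im[200:280,215:270].max(2)<40; v,u=np.nonzero(g); print(u.mean()+215,v.mean()+200,at_z('top',(u.mean()+215,v.mean()+200),.125))
```

```text
[0.6975 0.239  0.116 ] [ 0.5706 -0.1984  0.116 ] 0.4554408333966941 yaw -16.177276789183367
fin [0.5923 0.1624 0.149 ] [0.4855 0.1894 0.149 ] 0.11011702176960979 [0.5389 0.1759 0.149 ] -14.194609515354546
tab [0.6295 0.0596 0.126 ] mark [ 0.6144 -0.0084  0.13  ]
241.24835742444154 237.62549277266754 [0.541  0.1798 0.125 ]
```

jog_arm(delta_pos=[[25,43,5],[50,86,10],[75,129,15],[100,172,20],[125,215,25],[150,258,30],[175,301,30],[200,344,30],[225,387,30],[250,430,30]], rotation=[[0,0,0.16],[0,0,0.32],[0,0,0.48],[0,0,0.64],[0,0,0.8],[0,0,0.96],[0,0,1.12],[0,0,1.28],[0,0,1.44],[0,0,1.6]], grip=[0,0,0,0,0,0,0,0,0,0])

```text
time_s: 2.3
tcp_pos: [0.3791, -0.1032, 0.2615]
tcp_rot: [[-0.267, 0.964, 0.001], [0.964, 0.267, -0.0], [-0.001, 0.001, -1.0]]
ft_force: [0.7, -1.2, -0.7]
finger_gap: 0.0853
```

jog_arm(delta_pos=[[27,47,0],[54,94,0],[81,141,0],[108,188,0],[135,235,0],[162,284,0],[162,284,0],[162,284,0]], rotation=[[0,0,0.17],[0,0,0.34],[0,0,0.51],[0,0,0.68],[0,0,0.85],[0,0,1.02],[0,0,1.02],[0,0,1.02]], grip=[0.4,0.4,0.4,0.4,0.4,0.4,0.4,0.4])

```text
time_s: 3.3
tcp_pos: [0.5403, 0.1791, 0.2611]
tcp_rot: [[-0.959, 0.283, -0.001], [0.283, 0.959, -0.0], [0.001, -0.001, -1.0]]
ft_force: [-0.2, -0.3, 0.2]
finger_gap: 0.051
```

Run:
```python
from h import *
np.set_printoptions(precision=4,suppress=True)
s=sensors.state();print(s['tcp_pos'],s['tcp_rot'],s['ft_force'],s['finger_gap'],s['joint_positions'])
snap('wrist','w1')
for t,z in(('lid_handle',.13),('lid_tab',.126),('marker_face',.13)):
    for x in spotter.tip_of(t,'wrist')[:2]: print(t,x,at_z('wrist',x['uv'],z))
snap('top','top2')
for x in spotter.tip_of('lid_handle','top')[:2]: print(x,at_z('top',x['uv'],.13))
```

```text
[0.5403 0.1791 0.2611] [[-0.9593  0.2825 -0.0007]
 [ 0.2825  0.9593 -0.0005]
 [ 0.0005 -0.0006 -1.    ]] [-0.1729 -0.324   0.2163] 0.050951904397219416 [ 0.3202  0.1489  0.3022  1.725  -0.0002  0.6066]
lid_handle {'uv': [326.3, 232.9], 'score': 0.86} [0.5415 0.1836 0.13  ]
marker_face {'uv': [153.9, 363.8], 'score': 0.74} [ 0.6162 -0.0031  0.13  ]
{'uv': [240.7, 241.5], 'score': 0.88} [0.533  0.1799 0.13  ]
{'uv': [441.2, 280.5], 'score': 0.31} [ 0.4625 -0.2334  0.13  ]
```

View pics/w1.png

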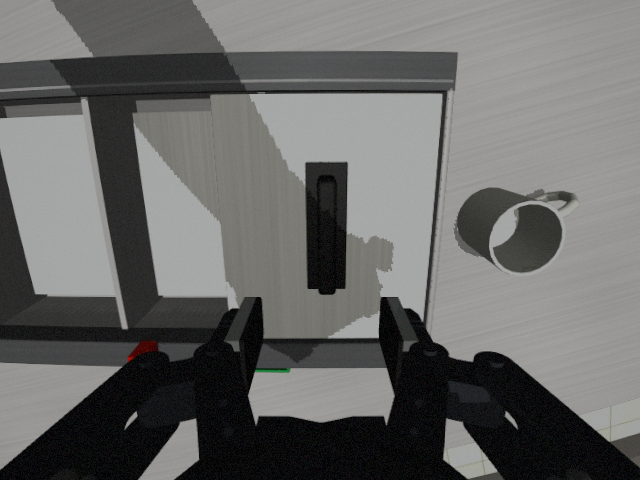

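Wrist view: fin top spans (327,176)–(327,293), foot columns 306–347, jaws nearly centred and aligned; mug at right is clear.

Run:
```python
from h import *
np.set_printoptions(precision=4,suppress=True)
for z,us in((.150,[(327,178),(327,293)]),(.115,[(306,162),(347,162),(306,290),(347,290)]),(.116,[(50,92),(400,92),(229,94),(440,92)])):
    P=[at_z('wrist',u,z) for u in us];print(z,P,np.mean(P,0),np.linalg.norm(P[0]-P[1]))
    d=P[1]-P[0];print(np.degrees(np.arctan2(d[1],d[0])))
```

```text
0.15 [array([0.4979, 0.1966, 0.15  ]), array([0.5831, 0.1719, 0.15  ])] [0.5405 0.1843 0.15  ] 0.0887279472676509
-16.185510956994634
0.115 [array([0.4852, 0.1836, 0.115 ]), array([0.4944, 0.2148, 0.115 ]), array([0.5909, 0.1509, 0.115 ]), array([0.6013, 0.1857, 0.115 ])] [0.5429 0.1838 0.115 ] 0.03252983871599117
73.53909927544433
0.116 [array([0.3749, 0.0087, 0.116 ]), array([0.4553, 0.267 , 0.116 ]), array([0.4199, 0.1428, 0.116 ]), array([0.4636, 0.2964, 0.116 ])] [0.4284 0.1787 0.116 ] 0.2705206709294817
72.71010916741305
```

jog_arm(delta_pos=[[1,5,-35],[1,5,-70],[1,5,-100],[1,5,-120],[1,5,-130],[1,5,-138],[1,5,-138],[1,5,-138]], rotation=[[0,0,0],[0,0,0],[0,0,0],[0,0,0],[0,0,0],[0,0,0],[0,0,0],[0,0,0]], grip=[0.4,0.4,0.4,0.4,0.4,0.4,0.4,0.4])

```text
time_s: 4.6
tcp_pos: [0.5418, 0.1843, 0.1241]
tcp_rot: [[-0.959, 0.282, 0.001], [0.282, 0.959, 0.0], [-0.001, 0.001, -1.0]]
ft_force: [0.6, -0.3, 0.3]
finger_gap: 0.051
```

jog_arm(delta_pos=[[0,0,0],[0,0,0],[0,0,0],[0,0,0],[0,0,0],[0,0,0],[0,0,0],[0,0,0]], rotation=[[0,0,0],[0,0,0],[0,0,0],[0,0,0],[0,0,0],[0,0,0],[0,0,0],[0,0,0]], grip=[0.6,0.7,0.75,0.8,0.85,0.9,0.95,1], grip_force=40)

```text
time_s: 5.6
tcp_pos: [0.5415, 0.1842, 0.1234]
tcp_rot: [[-0.959, 0.282, 0.0], [0.282, 0.959, -0.0], [-0.0, 0.0, -1.0]]
ft_force: [-0.8, -1.4, 1.8]
finger_gap: 0.0134
```

jog_arm(delta_pos=[[-1.4,-4.8,0],[-2.8,-9.6,0],[-4.2,-14.4,0],[-5.6,-19.2,0],[-7.0,-24,0],[-8.4,-28.8,0],[-9.8,-33.6,0],[-11.2,-38.4,0],[-12.7,-43.2,0],[-14.1,-48,0]], rotation=[[0,0,0],[0,0,0],[0,0,0],[0,0,0],[0,0,0],[0,0,0],[0,0,0],[0,0,0],[0,0,0],[0,0,0]], grip=[1,1,1,1,1,1,1,1,1,1])

```text
time_s: 6.85
tcp_pos: [0.5275, 0.1359, 0.1234]
tcp_rot: [[-0.959, 0.282, 0.0], [0.282, 0.959, -0.0], [-0.0, 0.0, -1.0]]
ft_force: [1.4, 2.6, 3.9]
finger_gap: 0.0135
```

jog_arm(delta_pos=[[-0.8,-2.9,0],[-1.7,-5.8,0],[-2.5,-8.6,0],[-3.4,-11.5,0],[-3.4,-11.5,0]], rotation=[[0,0,0],[0,0,0],[0,0,0],[0,0,0],[0,0,0]], grip=[1,1,1,1,1])

```text
time_s: 7.48
tcp_pos: [0.5241, 0.1242, 0.1234]
tcp_rot: [[-0.959, 0.282, 0.0], [0.282, 0.959, -0.001], [-0.001, -0.001, -1.0]]
ft_force: [2.0, -1.4, 5.2]
finger_gap: 0.0132
```

jog_arm(delta_pos=[[-0.4,-1.4,0],[-0.8,-2.9,0],[-1.2,-4.3,0],[-1.7,-5.8,0],[-2.0,-6.7,0]], rotation=[[0,0,0],[0,0,0],[0,0,0],[0,0,0],[0,0,0]], grip=[1,1,1,1,1])

```text
time_s: 8.1
tcp_pos: [0.5222, 0.1179, 0.1234]
tcp_rot: [[-0.959, 0.282, 0.001], [0.282, 0.959, -0.0], [-0.001, 0.0, -1.0]]
ft_force: [7.0, 0.6, 4.1]
finger_gap: 0.0134
```

jog_arm(delta_pos=[[0.2,-1.4,0.1],[-0.2,-2.9,0.2],[-0.6,-4.3,0.3],[-1.0,-5.8,0.3],[-1.4,-6.7,0.3]], rotation=[[0,0,0],[0,0,0],[0,0,0],[0,0,0],[0,0,0]], grip=[1,1,1,1,1])

```text
time_s: 8.72
tcp_pos: [0.5203, 0.1113, 0.1234]
tcp_rot: [[-0.959, 0.282, -0.001], [0.282, 0.959, 0.0], [0.001, -0.0, -1.0]]
ft_force: [0.7, 3.2, 1.8]
finger_gap: 0.0133
```

Run:
```python
from h import *
np.set_printoptions(precision=4,suppress=True)
Rz=np.array([[.9605,-.278],[.278,.9605]]) # cols? station x=(.9605,-.278), y=(.278,.9605)
for i in range(3):
    snap('top','t3' if i==0 else None); s=sensors.state(); f=s['ft_force']
    print(s['tcp_pos'],f,'along',.278*f[0]+.9605*f[1],'lat',.9605*f[0]-.278*f[1])
for t,z in(('lid_tab',.126),('marker_face',.13)):
    for x in spotter.tip_of(t,'top')[:2]: print(t,x,at_z('top',x['uv'],z))
im=cv2.imread('pics/t3.png')[150:290,210:400]; cv2.imwrite('pics/t3c.png',cv2.resize(im,None,fx=4,fy=4))
```

```text
[0.5203 0.1112 0.1234] [1.2945 1.4673 2.5066] along 1.7692176945813867 lat 0.8354430099154451
[0.5203 0.1112 0.1234] [-0.2511  1.4756  3.9508] along 1.3474878597036888 lat -0.6514134855333529
[0.5203 0.1112 0.1234] [-0.0585  1.2723  3.3167] along 1.2058090431154462 lat -0.4099355730682765
lid_tab {'uv': [333.7, 205.1], 'score': 0.94} [ 0.6125 -0.008   0.126 ]
lid_tab {'uv': [318.4, 199.4], 'score': 0.43} [0.6234 0.0237 0.126 ]
marker_face {'uv': [335.0, 203.4], 'score': 0.53} [ 0.6157 -0.0104  0.13  ]
```

View pics/t3c.png

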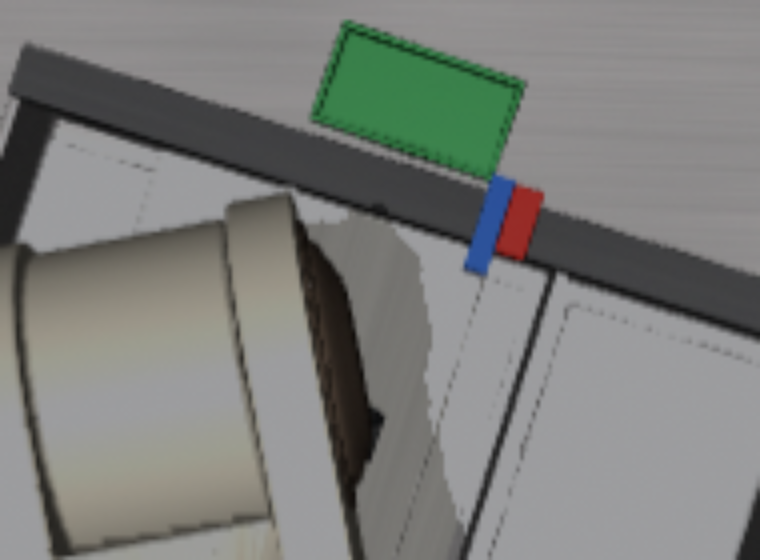

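The tab (blue) at the crop's (492,225) now meets the marker (red, 520,225) on the rail. Continuing in small steps.

jog_arm(delta_pos=[[-0.4,-1.4,0],[-0.8,-2.8,0],[-1.2,-4.2,0],[-1.6,-5.6,0],[-1.9,-6.7,0]], rotation=[[0,0,0],[0,0,0],[0,0,0],[0,0,0],[0,0,0]], grip=[1,1,1,1,1])

```text
time_s: 9.6
tcp_pos: [0.5184, 0.1046, 0.1234]
tcp_rot: [[-0.959, 0.282, -0.001], [0.282, 0.959, 0.0], [0.001, -0.0, -1.0]]
ft_force: [-1.9, 2.8, 2.0]
finger_gap: 0.0136
```

jog_arm(delta_pos=[[-0.4,-1.4,0],[-0.8,-2.8,0],[-1.3,-4.2,0],[-1.7,-5.6,0],[-2.0,-6.7,0]], rotation=[[0,0,0],[0,0,0],[0,0,0],[0,0,0],[0,0,0]], grip=[1,1,1,1,1])

```text
time_s: 10.22
tcp_pos: [0.5165, 0.0978, 0.1234]
tcp_rot: [[-0.959, 0.282, -0.0], [0.282, 0.959, 0.0], [0.0, -0.0, -1.0]]
ft_force: [-4.2, 3.4, 0.3]
finger_gap: 0.013
```

jog_arm(delta_pos=[[-0.7,-1.4,0],[-1.1,-2.8,0],[-1.6,-4.2,0],[-2.0,-5.6,0],[-2.3,-6.7,0]], rotation=[[0,0,0],[0,0,0],[0,0,0],[0,0,0],[0,0,0]], grip=[1,1,1,1,1])

```text
time_s: 10.85
tcp_pos: [0.5144, 0.0911, 0.1234]
tcp_rot: [[-0.959, 0.282, 0.0], [0.282, 0.959, -0.0], [-0.0, -0.0, -1.0]]
ft_force: [1.0, 2.3, -4.5]
finger_gap: 0.013
```

jog_arm(delta_pos=[[-0.4,-1.4,-0.2],[-0.8,-2.8,-0.2],[-1.2,-4.2,-0.2],[-1.6,-5.6,-0.2],[-1.9,-6.7,-0.2]], rotation=[[0,0,0],[0,0,0],[0,0,0],[0,0,0],[0,0,0]], grip=[1,1,1,1,1])

```text
time_s: 11.48
tcp_pos: [0.5125, 0.0844, 0.1234]
tcp_rot: [[-0.959, 0.282, 0.0], [0.282, 0.959, -0.0], [-0.0, 0.0, -1.0]]
ft_force: [1.5, 2.7, -3.2]
finger_gap: 0.0132
```

jog_arm(delta_pos=[[-0.4,-1.4,0],[-0.8,-2.8,-0.1],[-1.2,-4.2,-0.1],[-1.6,-5.6,-0.1],[-1.9,-6.7,-0.1]], rotation=[[0,0,0],[0,0,0],[0,0,0],[0,0,0],[0,0,0]], grip=[1,1,1,1,1])

```text
time_s: 12.1
tcp_pos: [0.5106, 0.0779, 0.1234]
tcp_rot: [[-0.959, 0.282, 0.0], [0.282, 0.959, 0.0], [-0.0, 0.0, -1.0]]
ft_force: [2.8, 4.0, -1.1]
finger_gap: 0.0131
```

jog_arm(delta_pos=[[-0.3,-1.0,0],[-0.6,-1.9,0],[-0.6,-1.9,0]], rotation=[[0,0,0],[0,0,0],[0,0,0]], grip=[1,1,1])

```text
time_s: 12.48
tcp_pos: [0.5102, 0.0762, 0.1234]
tcp_rot: [[-0.96, 0.282, 0.0], [0.282, 0.96, 0.001], [-0.0, 0.001, -1.0]]
ft_force: [2.6, 5.2, -2.0]
finger_gap: 0.0132
```

jog_arm(delta_pos=[[-0.4,-1.5,0],[-0.4,-1.5,0],[-0.4,-1.5,0]], rotation=[[0,0,0],[0,0,0],[0,0,0]], grip=[1,1,1])

```text
time_s: 12.85
tcp_pos: [0.5098, 0.075, 0.1234]
tcp_rot: [[-0.96, 0.282, 0.001], [0.282, 0.96, 0.001], [-0.0, 0.001, -1.0]]
ft_force: [2.3, 7.0, -1.9]
finger_gap: 0.0134
```

```bash
cat > f.py <<'E'
from h import *
np.set_printoptions(precision=4,suppress=True)
F=[]
for i in range(4):
    snap('top','t4'); s=sensors.state(); F.append(s['ft_force'])
f=np.mean(F,0); print(s['time_s'],s['tcp_pos'],f,'along',.28*f[0]+.96*f[1],'lat',.96*f[0]-.28*f[1],[round(.28*a[0]+.96*a[1],1) for a in F])
E
python3 f.py
```

```text
13.05 [0.5098 0.075  0.1234] [ 2.5998  6.5554 -2.5463] along 7.0210964146371255 lat 0.6603039271987843 [np.float64(6.5), np.float64(7.2), np.float64(7.3), np.float64(7.1)]
```

jog_arm(delta_pos=[[-0.3,-1.0,0],[-0.6,-2.0,0],[-0.6,-2.0,0],[-0.6,-2.0,0]], rotation=[[0,0,0],[0,0,0],[0,0,0],[0,0,0]], grip=[1,1,1,1])

```text
time_s: 13.55
tcp_pos: [0.5094, 0.0734, 0.1234]
tcp_rot: [[-0.96, 0.281, 0.001], [0.281, 0.96, 0.002], [-0.0, 0.002, -1.0]]
ft_force: [3.6, 9.7, -2.4]
finger_gap: 0.0134
```

```bash
python3 f.py
```

```text
13.75 [0.5093 0.0734 0.1234] [ 3.453   9.4542 -2.3757] along 10.042923088234346 lat 0.6677345258596041 [np.float64(9.7), np.float64(9.9), np.float64(9.9), np.float64(10.7)]
```

Clear springy rise (7 N above drag). Rest a second, then back off.

jog_arm(delta_pos=[[0,0,0],[0,0,0],[0,0,0],[0,0,0],[0,0,0],[0,0,0],[0,0,0],[0,0,0]], rotation=[[0,0,0],[0,0,0],[0,0,0],[0,0,0],[0,0,0],[0,0,0],[0,0,0],[0,0,0]], grip=[1,1,1,1,1,1,1,1])

```text
time_s: 14.75
tcp_pos: [0.5093, 0.0734, 0.1234]
tcp_rot: [[-0.96, 0.281, 0.001], [0.281, 0.96, 0.002], [-0.0, 0.002, -1.0]]
ft_force: [4.0, 8.5, -2.7]
finger_gap: 0.0133
```

jog_arm(delta_pos=[[0.7,2.5,0],[1.5,5,0],[2.2,7.5,0],[2.9,10,0],[3.6,12.5,0],[4.4,15,0],[5.1,17.5,0],[5.9,20.2,0],[5.9,20.2,0],[5.9,20.2,0]], rotation=[[0,0,0],[0,0,0],[0,0,0],[0,0,0],[0,0,0],[0,0,0],[0,0,0],[0,0,0],[0,0,0],[0,0,0]], grip=[1,1,1,1,1,1,1,1,1,1])

```text
time_s: 16.0
tcp_pos: [0.5151, 0.0931, 0.1234]
tcp_rot: [[-0.96, 0.282, 0.0], [0.282, 0.96, 0.001], [-0.0, 0.001, -1.0]]
ft_force: [0.7, 1.7, 0.9]
finger_gap: 0.0134
```

```bash
python3 f.py
```

```text
16.2 [0.515  0.0928 0.1234] [1.1234 1.6428 2.2371] along 1.8916759206247462 lat 0.618446608403266 [np.float64(1.4), np.float64(2.6), np.float64(1.2), np.float64(2.4)]
```

jog_arm(delta_pos=[[0,0,0],[0,0,0],[0,0,0],[0,0,0],[0,0,0],[0,0,0]], rotation=[[0,0,0],[0,0,0],[0,0,0],[0,0,0],[0,0,0],[0,0,0]], grip=[0.7,0.6,0.5,0.4,0.4,0.4])

```text
time_s: 16.95
tcp_pos: [0.5149, 0.0926, 0.1233]
tcp_rot: [[-0.959, 0.282, -0.0], [0.282, 0.959, -0.0], [0.0, -0.0, -1.0]]
ft_force: [0.4, 0.0, -0.0]
finger_gap: 0.0511
```

jog_arm(delta_pos=[[0,0,10],[0,0,30],[0,0,60],[0,0,90],[0,0,120],[-35,0,130],[-70,0,130],[-105,0,130],[-140,0,130],[-140,0,130]], rotation=[[0,0,0],[0,0,0],[0,0,0],[0,0,0],[0,0,0],[0,0,0],[0,0,0],[0,0,0],[0,0,0],[0,0,0]], grip=[0.4,0.4,0.4,0.4,0.4,0.4,0.4,0.4,0.4,0.4])

```text
time_s: 18.2
tcp_pos: [0.3736, 0.0926, 0.2548]
tcp_rot: [[-0.96, 0.281, 0.002], [0.281, 0.96, 0.001], [-0.002, 0.001, -1.0]]
ft_force: [0.4, 0.3, 0.7]
finger_gap: 0.051
```

```bash
python3 f.py
python3 - <<'E'
import cv2
im=cv2.imread('pics/t4.png')[140:300,130:480]; cv2.imwrite('pics/t5c.png',cv2.resize(im,None,fx=2.2,fy=2.2))
E
```

```text
18.4 [0.3755 0.0927 0.2534] [ 0.4339 -0.0273  0.3181] along 0.0952639083710203 lat 0.4241821724974611 [np.float64(-0.5), np.float64(1.1), np.float64(0.3), np.float64(-0.6)]
```

View pics/t5c.png

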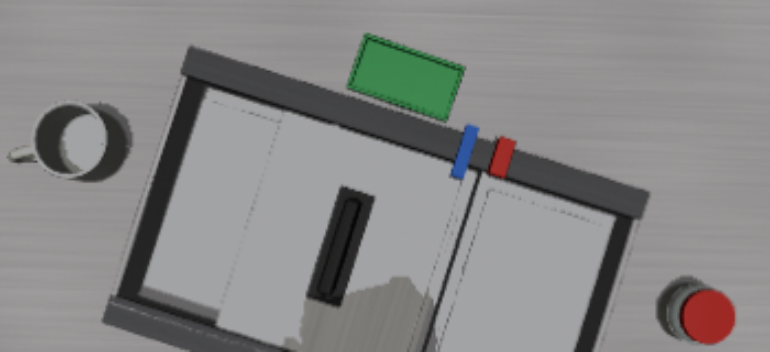

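The crop shows the tab (465,152) backed off the marker (502,158) by about 20 mm. The jar, cup and tray haven't moved, and the gripper is clear.

```bash
python3 -c "
from rig import job;print(job.sign_off())"
```

```text
the job is handed in; nothing more can be done
None
```

The marker now shows the tight spot, and the job is handed in at about 18 s on the robot's clock.

- **Search:** I gripped the cover's handle and slid it towards the marker. The blue tab met the marker after about 70 mm and carried it along.
- **Tight spot:** After about 115 mm of travel the push had risen springily to about 10 N, some 7 N above drag. I held still there for just over a second.
- **Back-off:** I drew the cover back about 20 mm by the measured tool position, opened the gripper, and lifted it clear.

**Last checks:** The final top picture shows a gap of roughly 19–20 mm between tab and marker. The jar, cup and tray stand where they were, and the force at the wrist is near zero.

**What disagreed:**
- My first slide direction was about 0.3° off. The sideways force peaked at about 6.5 N until I corrected it, and about 5 N once more afterwards.
- After backing off, the force along the slide read about +2 N, where drag should have made it negative. It went to zero on release.

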